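# Sort wave-tank hose clamps by feel

### The job

Press down the arm of each hose clamp on the bench to feel whether its hinge is free or seized, going as far as it gives and leaving it down. Put the clamp whose arm folds right down in the deep stock bin and the one whose arm stops almost at once on the shallow repair tray, each lying flat on its base fully inside; leave the jar, the hose connector and the marker where they are.

Things in the scene. Friction and masses are not known exactly. Their poses are not given: they have to be found in the camera images.
- clamp_a: steel hose clamp, one of two alike. Base plate 110 (x) x 30 x 8 mm; at its rear end a forked hinge block 30 x 30 mm, 38 high. Origin: centre of the block's underside (plate from x = -15 to +95 mm); z up, x towards the arm's tip. Grip the block from above by its side faces, 30 mm apart along y. About 0.18 kg, balanced near x = +21. Free or seized cannot be seen, only felt
- clamp_a_pad (a point): centre of the upper face of that clamp's ribbed thumb pad (28 x 26 mm) at the tip of its sloping aluminium arm, over the base plate; about 71 mm above the clamp's underside before pressing, about 37 mm when a free arm is fully down (it is then 12 mm farther from the block)
- clamp_a_arm (a joint): arm of that clamp, rad: about 0 raised (32 degrees up), growing as the pad, 72 mm from the pivot (x = +4, height 30 mm), is pressed down. It takes about 1 N at the pad and stays where left. A free arm folds to 0.50; a seized one has only rattle and stops dead at 0.09. A 6 N push is plenty to tell
- clamp_b: steel hose clamp, one of two alike. Base plate 110 (x) x 30 x 8 mm; at its rear end a forked hinge block 30 x 30 mm, 38 high. Origin: centre of the block's underside (plate from x = -15 to +95 mm); z up, x towards the arm's tip. Grip the block from above by its side faces, 30 mm apart along y. About 0.18 kg, balanced near x = +21. Free or seized cannot be seen, only felt
- clamp_b_pad (a point): centre of the upper face of that clamp's ribbed thumb pad (28 x 26 mm) at the tip of its sloping aluminium arm, over the base plate; about 71 mm above the clamp's underside before pressing, about 37 mm when a free arm is fully down (it is then 12 mm farther from the block)
- clamp_b_arm (a joint): arm of that clamp, rad: about 0 raised (32 degrees up), growing as the pad, 72 mm from the pivot (x = +4, height 30 mm), is pressed down. It takes about 1 N at the pad and stays where left. A free arm folds to 0.50; a seized one has only rattle and stops dead at 0.09. A 6 N push is plenty to tell
- bin: stock bin: deep white plastic open box, fixed, outside 230 (x) x 190 (y) x 55 mm high, walls and floor 5 mm. Origin: centre of its underside. It may stand on the left or the right
- tray: repair tray: shallow steel tray with a loop handle at each short end, fixed, outside 230 (x) x 190 (y) mm, rim 16 mm high, walls and floor 5 mm. Origin: centre of its underside. On the other side from the bin
- jar: bystander: closed amber glass jar, 58 mm across, 75 high; origin under its centre
- connector: bystander: grey plastic hose tee, 80 x 45 mm, 26 high; origin under its centre block
- marker: bystander: marker pen lying down, 120 mm long, 15 thick; origin under its middle
Not all that is in view belongs to the job. Leave any red look-alike of the clamp_a alone.

How it is judged:
By the outcome, as a careful person would: the job done as asked, in the order asked, and still so for the second after the job is handed in, with the robot touching nothing.
It also fails if it takes over 64 s, if anything falls off the work surface, if the arm or the gripper's body presses on something with over 40 N, if the wrist force passes 120 N, or if a joint passes its speed limit or range.

### The arm

A 6-joint arm with a two-finger parallel gripper is mounted at the origin on the work surface. World frame = base frame: x ahead of the robot, y to its left, z up, the work surface at z = 0. Lengths are in m, angles in degrees, forces in N, time in s.
With the tool pointing down it reaches from about 0.35 to 0.85 m from the base axis. Payload 8.1 kg.
Tool frame: the origin (TCP) lies midway between the tips of the shut fingers; the grasp point (between the pads) lies 19 mm behind it; z points along the fingers, y is the direction in which the jaws open and shut (so a half turn about z gives the same grasp; the last joint's range is limited). The gripper opens to 93 mm and grips with 3 to 60 N. Pads are 15 mm wide; open, the fingers measure 128 mm over their backs; the gripper's body (75 mm by 188 mm) begins 65 mm behind the grasp point.
Start: joints at [67.529, 7.471, 85.268, -0, 87.261, -4.893], TCP at [0.181, 0.572, 0.219] pointing down, gripper open.
Joint ranges: [-169.43, 169.43], [-51.17, 129.36], [1.28, 143.12], [-76.62, 256.62], [0, 156.53], [-152.29, 152.29]. Speed limits (degrees/s): [136.94, 136.94, 159.86, 180, 180, 180].

### API

Orientations are given as [roll, pitch, yaw] about the fixed x, y, z axes, in that order (R = Rz(yaw) Ry(pitch) Rx(roll)).
In Python, from bench import robot gives the robot as it stands. Calls block until the motion is done:
- robot.movep(position, orientation): joint-space move of the TCP to a pose.
- robot.move_straight(position, rotation=None, rate=0.15): straight line of the TCP; rotation=None keeps the orientation; rate is the mean speed in m/s.
- robot.movej(angles): joint-space move.
- robot.gripper_to(opening, f_grip=None): opening from 0.0 (shut) to 1.0 (fully open); f_grip is the grip in N (None keeps the last); returns when the fingers have stopped.
- robot.hold(seconds).
- robot.solve_ik(position, orientation): joint angles nearest the present ones, or None.
- robot.sense(): the state.
- robot.grab_frame(name): name is "scene" or "top"; returns a dict with "pixels" (420x560x3 uint8, red, green, blue), "K" (3x3 intrinsics, pixels), "cam_to_world" (4x4, takes a point from camera to world coordinates). Camera axes: x right, y down, z forward; pixel columns grow to the right and rows downward; lengths in m; the calibration is good to about 2 mm. A picture is of the moment at which its call begins. There is no depth.
A pose or a line that the arm cannot do raises robot.IKError and nothing moves.
- robot.finish_job(): hands the job in, once; it reports no verdict.
Trained networks look in a picture, given as the dict that the camera call returned (one of the last four; its "shot" number tells which), for a name from the list of things; names that differ only in an ending like _2 or _b are one class to them, and where a whole thing is asked for, a point or a joint stands for the part that bears it (a point fixed in the world has none). Each returns a list of dicts, best first, with "conf" (0 to 1); they miss things now and then, are a little off and sometimes report something else, mostly with a low value. They report only what shows in the picture. A call takes as long as a camera call. They do not tell look-alikes from the thing itself.
- robot.spot_in(picture, target): "location" ([row, column] in pixels, amid what is visible of it).
- robot.mark_of(picture, target): "location" ([row, column] in pixels: a listed point, or the origin of a listed thing).
The state is a dict: "time": time; "q": joint angles; "dq": joint speeds; "effort": joint torques, N m; "tcp_pos": TCP position; "ee_rot": TCP orientation; "ft_force": force on the tool from outside, world axes, zero at the start; "wrist_torque": the same for the moment, N m; "width": opening from 0.0 (shut) to 1.0 (fully open).
Only numpy, scipy, OpenCV 4.12 (cv2) and the standard library are available. Lean on these libraries where they do the work, as an engineer would, in place of code of your own. Each camera call takes 0.05 s, during which the arm holds its last target.

## Working session

There is one attempt and no reset: what is moved stays moved. The work goes in short steps, each a Python script; the robot and the scene stay as the last script left them, time stands still between calls to the robot, and variables do not carry over. Pictures are saved under pics/ and viewed, and the job is handed in when it is done.

```bash
ls; mkdir -p pics
cat > h.py <<'E'
import numpy as np, cv2
from bench import robot
def save(f,n): cv2.imwrite(f'pics/{n}.png',cv2.cvtColor(f['pixels'],cv2.COLOR_RGB2BGR))
def w(f,rc,z):
    r,c=rc; T=np.array(f['cam_to_world']); d=T[:3,:3]@np.linalg.inv(np.array(f['K']))@np.array([c,r,1.]); o=T[:3,3]
    return o+d*(z-o[2])/d[2]
def proj(f,p):
    T=np.linalg.inv(np.array(f['cam_to_world'])); q=np.array(f['K'])@(T[:3,:3]@np.array(p)+T[:3,3]); return q[1]/q[2],q[0]/q[2]
E
python3 - <<'E'
from h import *
for n in('scene','top'):
    f=robot.grab_frame(n); save(f,n+'0')
    print(n,np.array(f['cam_to_world'])[:3,3])
    for t,z in(('clamp_a',0),('clamp_a_pad',.071),('bin',0),('tray',0),('jar',0),('connector',0),('marker',0)):
        for d in robot.mark_of(f,t)[:4]:
            print(t,round(d['conf'],2),np.round(d['location']),np.round(w(f,d['location'],z),3))
print(robot.sense())
E
```

```text
pics
scene [ 0.96166908 -0.39872682  0.77917417]
clamp_a 0.89 [236. 174.] [ 0.323 -0.187 -0.   ]
clamp_a 0.85 [208. 203.] [ 0.298 -0.075  0.   ]
clamp_a 0.8 [245. 228.] [ 0.443 -0.104  0.   ]
clamp_a 0.64 [204. 284.] [0.444 0.095 0.   ]
clamp_a_pad 0.79 [219. 143.] [ 0.283 -0.231  0.071]
clamp_a_pad 0.56 [241. 246.] [ 0.511 -0.093  0.071]
clamp_a_pad 0.46 [202. 215.] [ 0.361 -0.07   0.071]
bin 0.88 [178. 367.] [ 0.54   0.339 -0.   ]
tray 0.57 [336. 171.] [ 0.547 -0.342  0.   ]
jar 0.56 [247. 371.] [0.702 0.149 0.   ]
connector 0.63 [292. 327.] [ 0.71  -0.025  0.   ]
marker 0.69 [330. 298.] [ 0.727 -0.137  0.   ]
top [ 0.27883407 -0.00458037  1.17984083]
clamp_a 0.94 [303. 310.] [ 0.297 -0.074  0.   ]
clamp_a 0.87 [242. 323.] [ 0.452 -0.108  0.   ]
clamp_a 0.69 [290. 356.] [ 0.33  -0.192  0.   ]
clamp_a 0.62 [246. 243.] [0.443 0.101 0.   ]
clamp_a_pad 0.7 [215. 317.] [ 0.511 -0.087  0.071]
clamp_a_pad 0.67 [276. 305.] [ 0.359 -0.058  0.071]
bin 0.56 [208. 152.] [0.543 0.346 0.   ]
tray 0.71 [208. 414.] [ 0.546 -0.351  0.   ]
jar 0.88 [151. 232.] [0.702 0.138 0.   ]
connector 0.74 [150. 290.] [ 0.708 -0.023  0.   ]
marker 0.81 [145. 335.] [ 0.721 -0.146  0.   ]
{'time': 0.8, 'q': array([ 6.75296693e+01,  7.46724364e+00,  8.52680286e+01,  1.48708816e-03,
        8.72610674e+01, -4.89187108e+00]), 'dq': array([-0.0173652 , -0.0517841 ,  0.00147925, -0.03752046, -0.08535997,
       -0.12373175]), 'effort': array([-1.06418771e-03, -5.59705460e+01, -4.92026997e+01,  7.68213510e-02,
        2.24429683e-02,  1.00995310e-04]), 'tcp_pos': array([0.18116872, 0.57200652, 0.21867396]), 'ee_rot': array([ 1.79996226e+02, -1.16784601e-03,  1.62421469e+02]), 'ft_force': array([ 0.10713085,  0.68649282, -0.23394054]), 'wrist_torque': array([-0.01320214,  0.02652046, -0.01609098]), 'width': 1.0007890644836122}
```

Run:
```python
import cv2
for n in('top0','scene0'):
    i=cv2.imread(f'pics/{n}.png')
    c=i[180:340,180:400] if n=='top0' else i[160:310,110:330]
    cv2.imwrite(f'pics/{n}c.png',cv2.resize(c,None,fx=3.5,fy=3.5,interpolation=cv2.INTER_CUBIC))
```

```text
(no output)
```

View pics/top0.png

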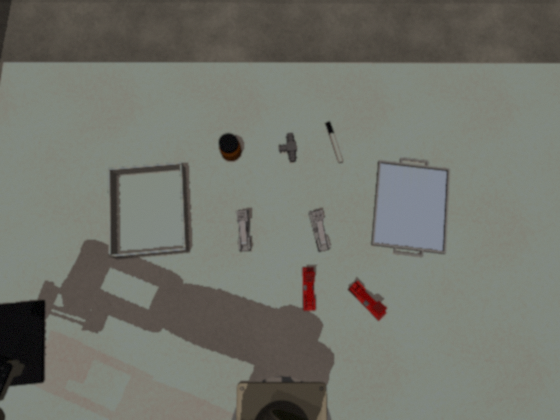

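View pics/scene0.png

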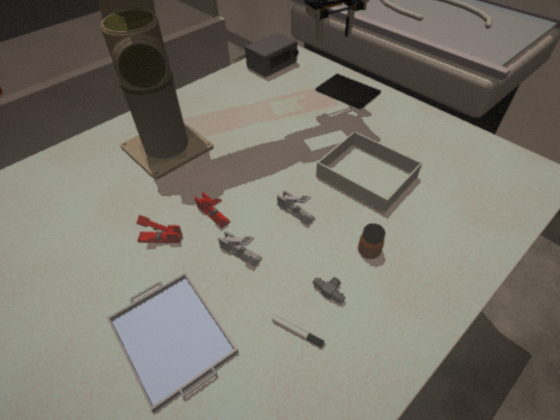

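```bash
ls pics
```

```text
scene0.png
scene0c.png
top0.png
top0c.png
```

View pics/top0c.png

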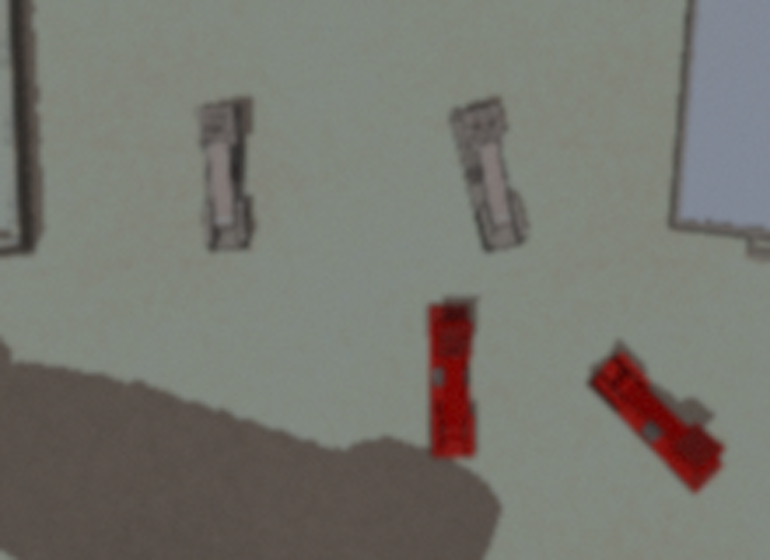

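View pics/scene0c.png

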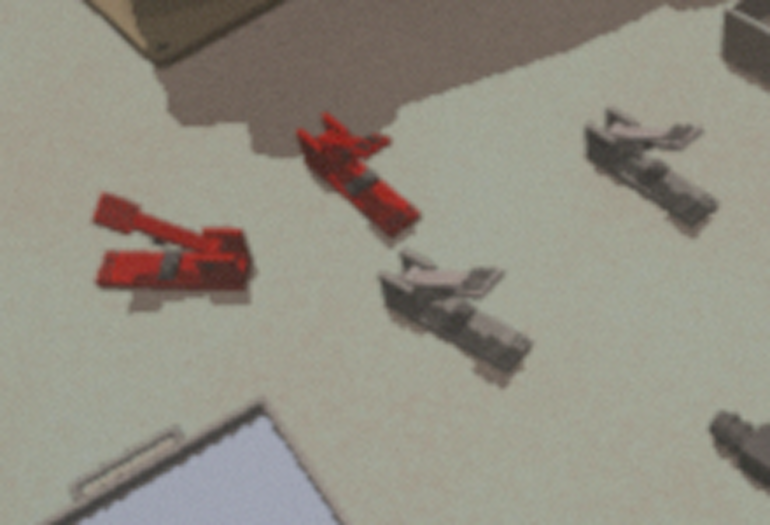

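```bash
cat >> h.py <<'E'
def clampW(p,x,y,yaw,z0=0):
    c,s=np.cos(yaw),np.sin(yaw); p=np.array(p); return np.array([x+c*p[0]-s*p[1],y+s*p[0]+c*p[1],z0+p[2]])
def box(x0,x1,y0,y1,z0,z1):
    P=[(x,y,z) for x in(x0,x1) for y in(y0,y1) for z in(z0,z1)]
    return P,[(i,j) for i in range(8) for j in range(i+1,8) if sum(a!=b for a,b in zip(P[i],P[j]))==1]
def overlay(img,f,x,y,yaw,org,s,z0=0,arm=0.):
    for B in(box(-.015,.095,-.015,.015,0,.008),box(-.015,.015,-.015,.015,0,.038)):
        for i,j in B[1]:
            a,b=[proj(f,clampW(B[0][k],x,y,yaw,z0)) for k in(i,j)]
            cv2.line(img,*[(int((q[1]-org[1]+.5)*s),int((q[0]-org[0]+.5)*s)) for q in(a,b)],(0,255,0),1)
    pd=np.radians(34.6)-arm
    px,pz=.004+.072*np.cos(pd),.030+.072*np.sin(pd)
    q=proj(f,clampW((px,0,pz),x,y,yaw,z0)); cv2.circle(img,(int((q[1]-org[1]+.5)*s),int((q[0]-org[0]+.5)*s)),4,(255,0,255),1)
def crop(f,center,n,poses,s=8,h=30,wd=34,**k):
    r,c=[int(v) for v in proj(f,center)]; org=(max(r-h,0),max(c-wd,0))
    im=cv2.cvtColor(f['pixels'],cv2.COLOR_RGB2BGR)[org[0]:r+h,org[1]:c+wd]
    im=cv2.resize(im,None,fx=s,fy=s,interpolation=cv2.INTER_CUBIC); im=cv2.convertScaleAbs(im,alpha=1.4)
    im0=im.copy()
    for p in poses: overlay(im,f,*p,org,s,**k)
    return im
E
cat > fit.py <<'E'
from h import *
from scipy.optimize import minimize
# colour segmentation: object vs bench background, look at raw silhouettes
L=(.443,.099,0.); R=(.447,-.106,.25)
fs={n:robot.grab_frame(n) for n in('scene','top')}
for n,f in fs.items():
    for t in('clamp_a','clamp_a_pad'):
        print(n,t,[(round(d['conf'],2),np.round(w(f,d['location'],0 if t=='clamp_a' else .071),3)) for d in robot.mark_of(f,t)])
ims=[]
for nm,P in(('L',L),('R',R)):
    c=(P[0]+.04,P[1],.03)
    ims.append(np.hstack([crop(fs[n],c,'',[P],s=7,h=20,wd=26) for n in('top','scene')]))
cv2.imwrite('pics/ov1.png',np.vstack(ims)); print(np.vstack(ims).shape)
import pickle; pickle.dump(fs,open('f0.pkl','wb'))
E
python3 fit.py
```

```text
scene clamp_a [(0.9, array([0.441, 0.098, 0.   ])), (0.87, array([ 0.431, -0.105,  0.   ])), (0.85, array([ 0.323, -0.186,  0.   ])), (0.73, array([ 0.311, -0.076,  0.   ]))]
scene clamp_a_pad [(0.58, array([ 0.351, -0.062,  0.071])), (0.44, array([ 0.508, -0.093,  0.071])), (0.15, array([0.727, 0.09 , 0.071]))]
top clamp_a [(0.9, array([ 0.329, -0.194,  0.   ])), (0.77, array([ 0.287, -0.066,  0.   ])), (0.72, array([ 0.443, -0.11 ,  0.   ])), (0.71, array([0.439, 0.101, 0.   ]))]
top clamp_a_pad [(0.8, array([ 0.511, -0.088,  0.071])), (0.6, array([ 0.359, -0.067,  0.071])), (0.55, array([ 0.291, -0.231,  0.071]))]
(560, 728, 3)
```

View pics/ov1.png

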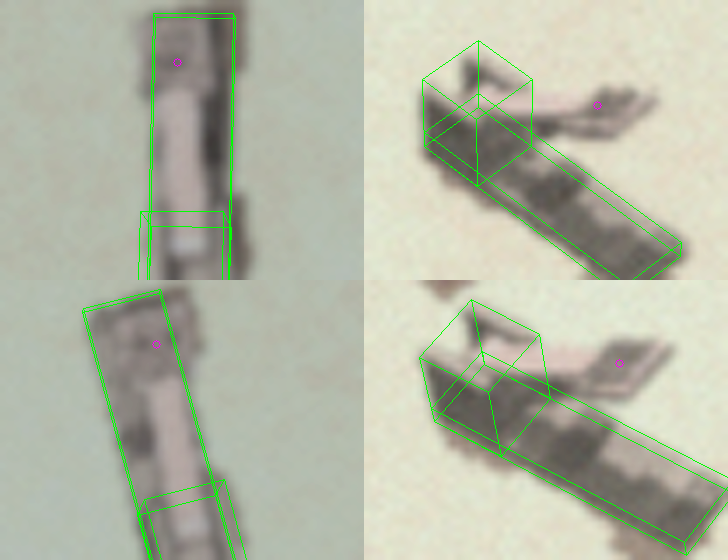

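```bash
cat > fit2.py <<'E'
from h import *
import pickle,sys
fs=pickle.load(open('f0.pkl','rb'))
from scipy.optimize import minimize
from scipy.ndimage import map_coordinates
G={}
for n,f in fs.items():
    g=cv2.cvtColor(f['pixels'],cv2.COLOR_RGB2GRAY).astype(np.float32); g=cv2.GaussianBlur(g,(0,0),1.0)
    G[n]=np.hypot(cv2.Sobel(g,cv2.CV_32F,1,0),cv2.Sobel(g,cv2.CV_32F,0,1))
# plate top outline + block rear outline
E=[((.095,-.015,.008),(.095,.015,.008)),((.015,-.015,.008),(.095,-.015,.008)),((.015,.015,.008),(.095,.015,.008)),
   ((-.015,-.015,.038),(-.015,.015,.038)),((-.015,-.015,.038),(.015,-.015,.038)),((-.015,.015,.038),(.015,.015,.038)),
   ((-.015,-.015,.0),(.095,-.015,.0)),((.095,-.015,0),(.095,.015,0))]
def cost(p):
    s=0
    for n,f in fs.items():
        for a,b in E:
            a,b=np.array(a),np.array(b)
            q=np.array([proj(f,clampW(a+(b-a)*t,*p)) for t in np.linspace(0,1,15)]).T
            s-=map_coordinates(G[n],q,order=1).mean()*np.linalg.norm(b-a)
    return s
for nm,P in(('L',(.443,.099,0.)),('R',(.447,-.106,.25))):
    best=None
    for dx in(-.006,0,.006):
      for dy in(-.005,0,.005):
        for da in(-.12,0,.12):
          r=minimize(cost,(P[0]+dx,P[1]+dy,P[2]+da),method='Nelder-Mead',options=dict(initial_simplex=np.array(P)+np.array([dx,dy,da])+np.array([[0,0,0],[.003,0,0],[0,.003,0],[0,0,.06]]),maxiter=60))
          if best is None or r.fun<best.fun: best=r
    print(nm,best.x,best.fun); p=best.x
    c=(P[0]+.04,P[1],.03)
    cv2.imwrite(f'pics/ov2{nm}.png',np.hstack([np.vstack([crop(fs[n],c,'',q,s=6,h=32,wd=30) for q in([p],[])]) for n in('top','scene')]))
E
python3 fit2.py
```

```text
L [0.44870985 0.09337943 0.0627829 ] -87.90263118743897
R [ 0.44910242 -0.10782035  0.2404385 ] -74.01338352203369
```

View pics/ov2L.png

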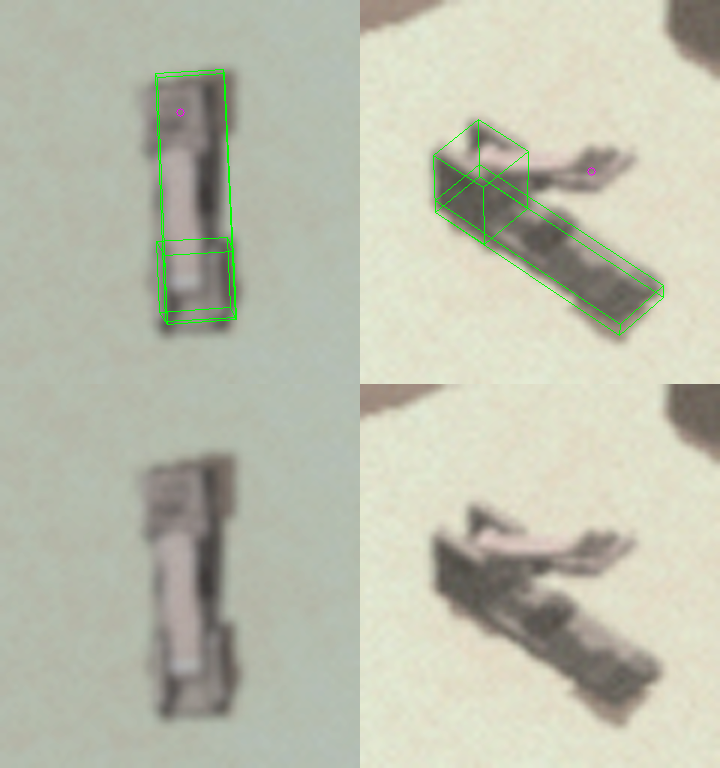

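View pics/ov2R.png

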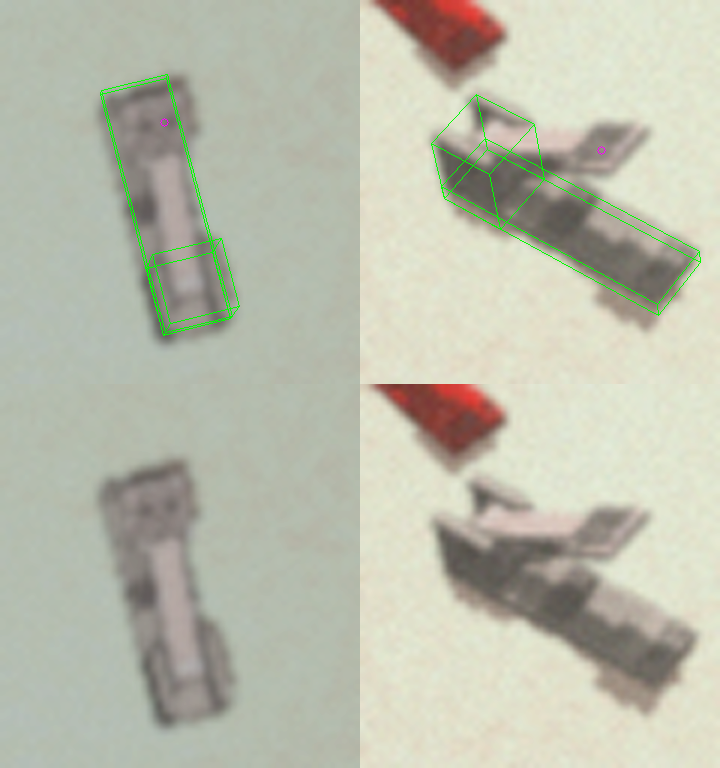

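```bash
cat > press.py <<'E'
from h import *
import sys
P=eval(sys.argv[1])
yaw=np.degrees(P[2])
if robot.sense()['width']>.05: robot.gripper_to(0.0,20)
r,phi=.0735,np.radians(33.9)
def pt(th,up=0): return clampW((.004+r*np.cos(phi-th),0,.030+r*np.sin(phi-th)+up),*P)
R=[180,0,yaw]
robot.movep(pt(0,.07),R)
robot.move_straight(pt(0,.012),rate=.12)
robot.hold(.2); f0=np.array(robot.sense()['ft_force']); print('bias',f0, robot.sense()['time'])
log=[];contact=None
d=.012
def F(): return (np.array(robot.sense()['ft_force'])-f0)
# steps: up to contact vertical, then along arc
seq=[pt(0,u) for u in np.arange(.010,-.0001,-.002)]+[pt(t) for t in np.arange(.025,.56,.025)]
lab=[f'u{u:.3f}' for u in np.arange(.010,-.0001,-.002)]+[f't{t:.3f}' for t in np.arange(.025,.56,.025)]
for p,l in zip(seq,lab):
    robot.move_straight(p,rate=.04)
    f=F(); s=robot.sense(); print(l,np.round(f,1),np.round(s['tcp_pos'],4))
    if f[2]>5.5: print('STOP');break
robot.hold(.15); print(np.round(F(),1),np.round(robot.sense()['tcp_pos'],4))
p=robot.sense()['tcp_pos']; robot.move_straight([p[0],p[1],p[2]+.07],rate=.15)
f=robot.grab_frame('scene'); save(f,sys.argv[2]+'s'); t=robot.grab_frame('top'); save(t,sys.argv[2]+'t')
print(robot.sense()['time'])
E
python3 press.py '(.4465,.095,.05)' pL
```

```text
bias [-0.00688802  0.05179154 -0.4810409 ] 5.475
u0.010 [-0.3  0.6  0.1] [0.5114 0.0982 0.081 ]
u0.008 [-1.   0.3  0.6] [0.5112 0.0982 0.0787]
u0.006 [ 0.1 -0.3  0.4] [0.5113 0.0982 0.0768]
u0.004 [-0.1 -0.1  0.5] [0.5113 0.0982 0.0749]
u0.002 [-0.  -0.6  0.5] [0.5113 0.0982 0.0728]
u0.000 [ 0.3 -0.5  0.2] [0.5113 0.0982 0.0708]
t0.025 [0.3 0.1 0.8] [0.5124 0.0983 0.0693]
t0.050 [ 0.6 -0.1  0.3] [0.5134 0.0983 0.0678]
t0.075 [0.2 0.3 0.5] [0.5143 0.0984 0.0662]
t0.100 [1.  0.4 0. ] [0.5152 0.0984 0.0646]
t0.125 [1.3 0.1 0.6] [0.5161 0.0985 0.063 ]
t0.150 [-0.1 -0.6  0.9] [0.5168 0.0985 0.0613]
t0.175 [ 0.5 -0.4  0.6] [0.5176 0.0986 0.0597]
t0.200 [0.4 0.2 0.6] [0.5183 0.0986 0.0579]
t0.225 [-0.5  0.9  0.4] [0.519  0.0986 0.0563]
t0.250 [ 0.3 -0.9  1.3] [0.5196 0.0986 0.0545]
t0.275 [ 0.3 -0.3  0.2] [0.5202 0.0987 0.0528]
t0.300 [-0.2  0.1  0.2] [0.5208 0.0987 0.051 ]
t0.325 [0.  0.6 0.7] [0.5212 0.0987 0.0492]
t0.350 [0.  0.7 0.6] [0.5217 0.0988 0.0475]
t0.375 [-0.2  0.5 -0.1] [0.5221 0.0988 0.0457]
t0.400 [-0.   0.6  1.1] [0.5225 0.0988 0.0439]
t0.425 [0.3 0.3 1.2] [0.5228 0.0988 0.042 ]
t0.450 [ 0.3 -0.6  0.6] [0.5231 0.0988 0.0402]
t0.475 [-1.  -0.1  0.6] [0.5233 0.0988 0.0384]
t0.500 [-3.3 -0.4  8.9] [0.5237 0.0989 0.0374]
STOP
[-3.6 -1.   8.8] [0.5237 0.0989 0.0374]
12.85
```

```bash
python3 press.py '(.4465,-.107,.24)' pR
python3 - <<'E'
import cv2,numpy as np
a=cv2.imread('pics/pRs.png')[170:290,190:350]; b=cv2.imread('pics/pRt.png')[190:270,200:350]
cv2.imwrite('pics/pRc.png',cv2.resize(a,None,fx=4.5,fy=4.5,interpolation=cv2.INTER_CUBIC))
E
```

```text
bias [-0.39693498 -0.15170595  0.87867868] 14.4833
u0.010 [-0.2 -0.5 -0.7] [ 0.5097 -0.0916  0.0811]
u0.008 [ 1.   0.7 -1.6] [ 0.5094 -0.0915  0.0788]
u0.006 [-0.3 -0.4 -1.5] [ 0.5095 -0.0915  0.0768]
u0.004 [-0.1 -0.2  0.1] [ 0.5096 -0.0915  0.0748]
u0.002 [-0.2 -0.5 -0.3] [ 0.5096 -0.0915  0.0728]
u0.000 [ 0.6 -0.2 -1.3] [ 0.5095 -0.0915  0.0708]
t0.025 [-0.  -0.9 -0. ] [ 0.5106 -0.0913  0.0694]
t0.050 [-3.9 -1.3  6.9] [ 0.5118 -0.0913  0.0686]
STOP
[-2.9 -0.7  7.2] [ 0.5117 -0.0913  0.0686]
17.3583
```

View pics/pRc.png

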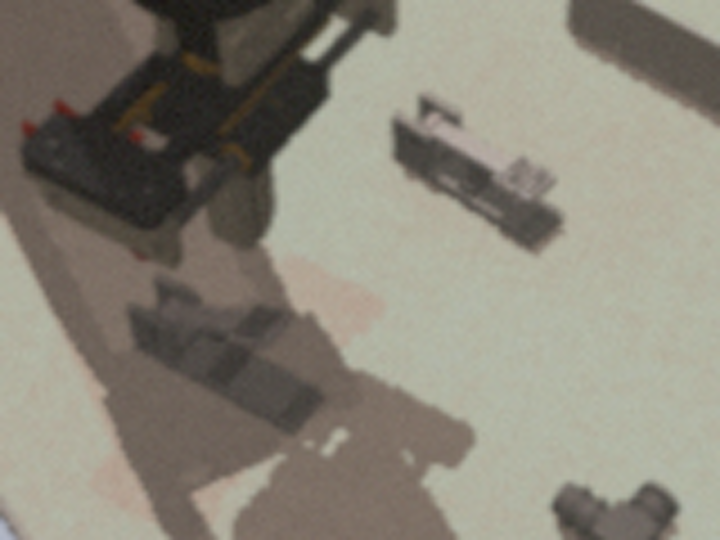

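```bash
cat > pick.py <<'E'
from h import *
import sys
P=eval(sys.argv[1]); n=sys.argv[2]
g=clampW((.003,0,.009),*P); R=[180,0,np.degrees(P[2])]
up=lambda p,z:[p[0],p[1],z]
robot.gripper_to(.75,45)
robot.movep(up(g,.13),R)
robot.move_straight(g,rate=.1)
robot.gripper_to(0.0,45); print('width mm',robot.sense()['width']*93)
robot.move_straight(up(g,.03),rate=.08); robot.hold(.1)
s=robot.sense(); print('lift',np.round(s['ft_force'],1),np.round(s['wrist_torque'],2),s['width']*93)
robot.move_straight(up(g,.15),rate=.15)
f=robot.grab_frame('scene'); save(f,n); print(robot.sense()['time'])
r,c=[int(v) for v in proj(f,up(g,.15))]
i=cv2.imread(f'pics/{n}.png')[max(r-60,0):r+60,max(c-80,0):c+80]; cv2.imwrite(f'pics/{n}c.png',cv2.resize(i,None,fx=4.5,fy=4.5))
E
python3 pick.py '(.4465,-.107,.24)' kR
```

```text
width mm 29.582540228603296
lift [ 0.1  0.6 -1.6] [-0.03  0.23 -0.07] 29.816318131164326
22.5
```

View pics/kRc.png

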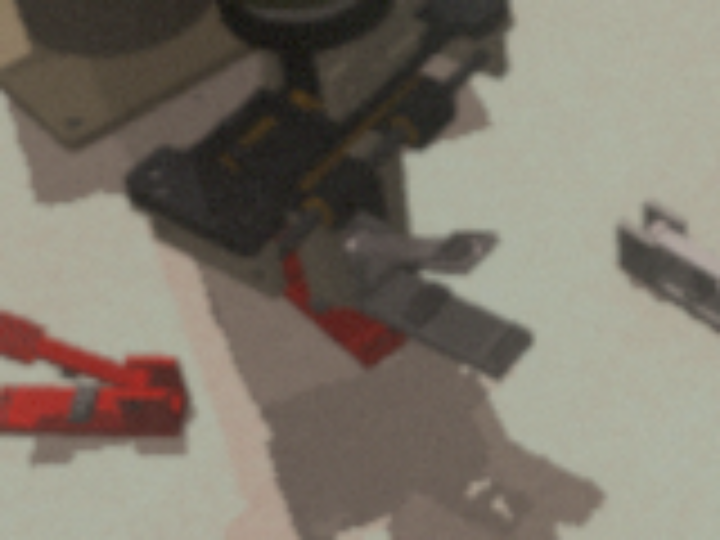

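```bash
cat > place.py <<'E'
from h import *
import sys
x,y,yaw,n=float(sys.argv[1]),float(sys.argv[2]),float(sys.argv[3]),sys.argv[4]
R=[180,0,yaw]; ar=np.radians(yaw)
g=clampW((.003,0,0),x,y,ar); up=lambda z:[g[0],g[1],z]
robot.movep(up(.15),R)
robot.move_straight(up(.035),rate=.15); robot.hold(.1); b=np.array(robot.sense()['ft_force'])
for z in(.019,.0165,.0145,.0135):
    robot.move_straight(up(z),rate=.05)
    f=np.array(robot.sense()['ft_force'])-b; print(z,np.round(f,1))
    if f[2]>4: break
robot.gripper_to(.65); robot.hold(.1)
robot.move_straight(up(.16),rate=.15); print(robot.sense()['time'])
E
python3 place.py .506 -.347 0 && python3 pick.py '(.4465,.095,.05)' kL
```

```text
Traceback (most recent call last):
  File "place.py", line 3, in <module>
    x,y,yaw,n=float(sys.argv[1]),float(sys.argv[2]),float(sys.argv[3]),sys.argv[4]
                                                                       ~~~~~~~~^^^
IndexError: list index out of range
```

```bash
python3 place.py .506 -.347 0 x && python3 pick.py '(.4465,.095,.05)' kL
```

```text
0.019 [0.4 1.5 0.1]
0.0165 [-0.1  0.9 -0.8]
0.0145 [ 0.2  1.4 -0. ]
0.0135 [-1.8  1.2  4.9]
27.6333
width mm 29.654543282498334
lift [-1.   0.7 -1.8] [-0.01  0.22  0.03] 29.494626185926986
33.2917
```

View pics/kL.png

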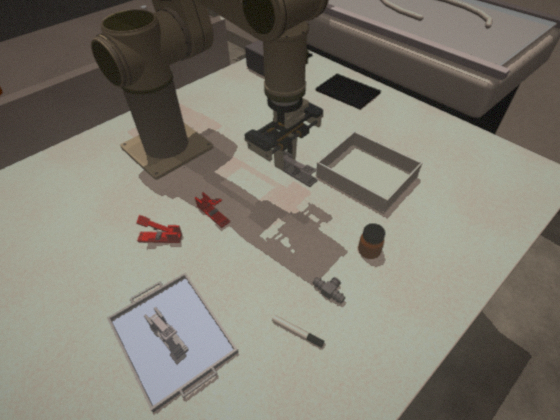

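The seized clamp lies on the tray (around pixel 332,166) and the folded one is held near the bin. I'll place it in the bin.

```bash
python3 place.py .502 .342 0 x
python3 - <<'E'
from h import *
robot.movep([.42,.05,.3],[180,0,0]); robot.hold(.3)
fs={n:robot.grab_frame(n) for n in('scene','top')}
for n in fs: save(fs[n],'end_'+n)
a=crop(fs['scene'],(.545,.342,.02),'',[],s=5,h=45,wd=65); b=crop(fs['scene'],(.545,-.347,.02),'',[],s=5,h=60,wd=65)
cv2.imwrite('pics/endc.png',np.hstack([cv2.resize(x,(395,420)) for x in(a,b)]))
print(robot.sense()['time'])
for t in('jar','connector','marker'):
    print(t,[np.round(w(fs['top'],d['location'],0),3) for d in robot.mark_of(fs['top'],t)[:1]])
E
```

```text
0.019 [-0.3 -0.2 -1.6]
0.0165 [-0.4  0.4 -1.2]
0.0145 [-0.3 -0.  -0.2]
0.0135 [-3.1 -1.1  5.2]
38.4417
40.1083
jar [array([0.708, 0.135, 0.   ])]
connector [array([ 0.71 , -0.029,  0.   ])]
marker [array([ 0.721, -0.133,  0.   ])]
```

View pics/endc.png

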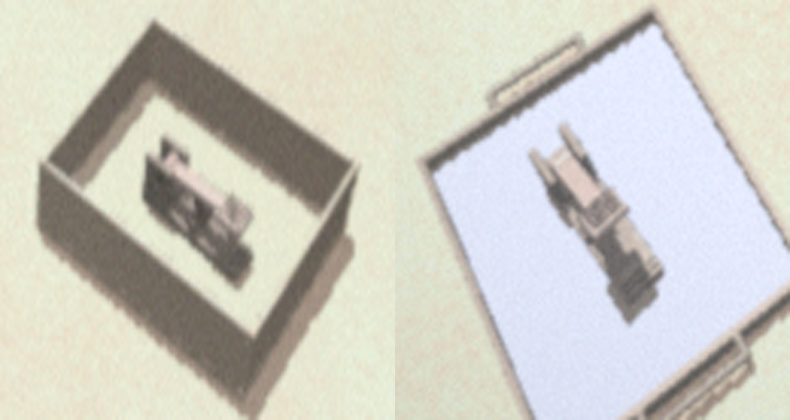

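View pics/end_top.png

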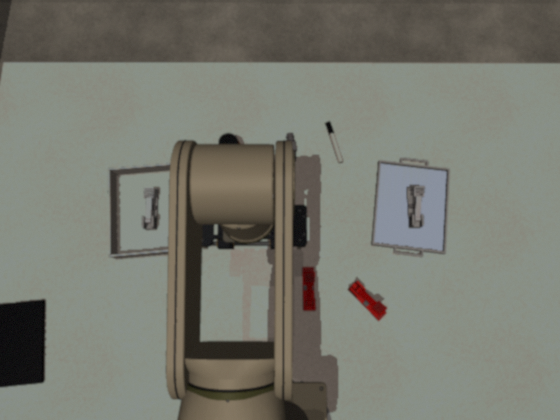

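```bash
python3 -c "
from bench import robot
robot.finish_job()"
```

```text
the job is handed in; nothing more can be done
```

I pressed both grey clamps, sorted them by feel, and handed the job in; the last clock reading was about 40 s, against the 64 s limit.

- **Left clamp (free):** its arm folded with about 1 N until the pad was 37 mm above the bench, then stopped at about 9 N. It is in the deep bin.
- **Right clamp (seized):** its arm stopped almost at once, with the pad at about 69 mm and a push of about 7 N. It is on the shallow tray.

**Last checks:** the final pictures show each clamp lying flat, well inside its container, with the free arm down. I did not measure the arm angles again after placing.

The two red look-alikes show no movement in the pictures. The network put the jar and the connector within 7 mm of their first positions. It put the marker 13 mm off along its length, but the marker sits at the same pixels in the first and last overhead pictures, so I take that as network scatter.

**One disagreement:** the seized arm's stop came about 3 mm higher than the given sizes suggest. I judged it to be the real stop because the force rose sharply.

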